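# Plug the bench air jet into its push-in fitting

### The arm

A 7-joint arm with a two-finger parallel gripper is mounted at the origin on the work surface. World frame = base frame: x ahead of the robot, y to its left, z up, the work surface at z = 0. Lengths are in m, angles in rad, forces in N, time in s.
With the tool pointing down it reaches from about 0.375 to 0.925 m from the base axis. Payload 3.1 kg.
Tool frame: the origin (TCP) lies between the finger pads; the fingertips stand 19 mm ahead of it and the grasp point (between the pads) is the TCP; z points along the fingers, y is the direction in which the jaws open and shut (so a half turn about z gives the same grasp; the last joint's range is limited). The gripper opens to 85 mm and grips with 20 to 120 N. Pads are 22 mm wide; open, the fingers measure 114 mm over their backs; the gripper's body (76 mm by 85 mm) begins 54 mm behind the grasp point. The pads swing forward as they close: fully open they stand 13 mm farther back than shut.
Start: joints at [-1.28, 0.383, 0.044, 1.598, -0.018, 1.161, -0.05], TCP at [0.246, 0.601, 0.221] pointing down, gripper open.
Joint ranges: [-2.61, 2.61], [-0.41, 2.15], [-1.48, 1.57], [0, 2.5], [-1.57, 4.71], [0.05, 1.97], [-2.85, 2.85]. Speed limits (rad/s): [2.79, 2.79, 3.14, 3.14, 3.14, 3.14, 3.14].

### API

Orientations are given as a unit quaternion [x, y, z, w].
In Python, from bench import move_ptp, movel, move_j, move_gripper, pause, inverse_kinematics, read_camera, camera_params, MotionError, sign_off, look_for, tip_of, read_time_s, read_qpos, read_joint_vel, read_effort, read_eef_pos, read_tcp_rot, read_ft_force, read_ft_torque, read_finger_gap gives the robot as it stands. Calls block until the motion is done:
- move_ptp(position, orientation): joint-space move of the TCP to a pose.
- movel(position, orientation=None, speed=0.15): straight line of the TCP; orientation=None keeps the orientation; speed is the mean speed in m/s.
- move_j(angles): joint-space move.
- move_gripper(opening, effort=None): finger opening in m; effort is the grip in N (None keeps the last); returns when the fingers have stopped.
- pause(seconds).
- inverse_kinematics(position, orientation): joint angles nearest the present ones, or None.
- read_camera(name): name is "scene" or "top" or "wrist"; returns the picture (384x512x3 uint8, red, green, blue); there is no depth.
- camera_params(name): a dict with "K" (3x3 intrinsics, pixels), "dist_coeffs" ([k1, k2, p1, p2, k3] as OpenCV has them; the pictures are not rectified), "camera_from_world" (4x4, takes a point from world to camera coordinates). Camera axes: x right, y down, z forward; pixel columns grow to the right and rows downward; lengths in m; the calibration is good to about 2 mm. A picture is of the moment at which its call begins: read the wrist's pose just before it. camera_params takes no time and is no camera call; for the wrist camera it gives the pose at the moment of the call.
A pose or a line that the arm cannot do raises MotionError and nothing moves.
- sign_off(): hands the job in, once; it reports no verdict.
Trained networks look in the newest picture that a camera, given by its name, has taken for a name from the list of things; names that differ only in an ending like _2 or _b are one class to them, and where a whole thing is asked for, a point or a joint stands for the part that bears it (a point fixed in the world has none). Each returns a list of dicts, best first, with "confidence" (0 to 1); they miss things now and then, are a little off and sometimes report something else, mostly with a low value. They report only what shows in the picture. A call takes as long as a camera call.
- look_for(camera, name): "at" ([column, row] in pixels, amid what is visible of it).
- tip_of(camera, name): "at" ([column, row] in pixels: a listed point, or the origin of a listed thing).
Readings, each from a call of its own:
- read_time_s(): time.
- read_qpos(): joint angles.
- read_joint_vel(): joint speeds.
- read_effort(): joint torques, N m.
- read_eef_pos(): TCP position.
- read_tcp_rot(): TCP orientation.
- read_ft_force(): force on the tool from outside, world axes, zero at the start.
- read_ft_torque(): the same for the moment, N m.
- read_finger_gap(): finger opening in m.
Only numpy, scipy, OpenCV 4.12 (cv2) and the standard library are available. Lean on these libraries where they do the work, as an engineer would, in place of code of your own. Each camera call takes 0.05 s, during which the arm holds its last target.

### The job

Take the metal air jet out of the wooden rack and push its stem upright down into the push-in fitting on the manifold, past the grip and on until it is fully home against the stop inside (feel for it, how deep it lies differs) - firmly but without ramming it - and let go so that the fitting holds it there. Then turn the air on by swinging the shut-off lever fully over, away from its starting side. Leave the burnisher, mallet, wax jar and gouge where they are.

Things in the scene. Friction and masses are not known exactly. Their poses are not given: they have to be found in the camera images.
- jet: Air jet, one rigid aluminium piece, 113 mm tall, about 0.12 kg, upright in one of the two rack holes (which one varies). Origin at the centre of the stem's lower end, z up along the stem. Straight stem 12 mm in diameter from 0 to 50 mm, its lowest 9 mm tapering to 7 mm at the end; then the grip sleeve, then a tapered brass nozzle from 95 to 113 mm. Round about z.
- jet_grip (a point): Middle of the jet's ribbed grip sleeve (22 mm in diameter, 45 mm long), on its axis 72 mm above the stem's lower end: hold the jet here.
- rack: Fixed wooden block 75 mm (x) by 180 mm (y) by 50 mm high; origin at the centre of its underside, z up. Two holes, 13.5 mm in diameter and 40 mm deep, at y = -50 and +50 mm hold the jet and the burnisher; the jet's lower end stands 10 mm above the bench, its sleeve begins 10 mm above the block.
- manifold: Fixed aluminium block, 75 mm (x) by 200 mm (y, from -50 to +150 mm) by 40 mm high. Origin on the bench directly under the fitting's axis, z up. The push-in fitting (brass, 34 mm wide, 42 mm wide at its hexagon) stands on it with a black release collar, 29 mm wide, on top, which does not move. The shut-off lever stands at y = +110 mm, pivot 62 mm above the bench.
- mouth (a point): Centre of the fitting's open mouth, on the collar's top face, 90 mm above the bench; axes as the manifold's. Bore 13.5 mm, straight down. The valve pin lies at a hidden depth, different each time, 26 to 38 mm below the mouth; it yields 6 mm (2 to 4 N more) to a hard stop, 32 to 44 mm below the mouth. Pushing down with more than about 25 N damages the fitting.
- collet (a point): Middle of the fitting's sprung grip, inside on its axis, 16 mm below the mouth. When the jet's end is 19 to 25 mm below the mouth its taper spreads the grip and the push rises to about 6 to 10 N; then 4 to 8 N of sliding drag remains. It holds the jet when let go.
- valve (a joint): Travel of the valve pin hidden in the fitting, m: 0 shut (no jet on it), 0.006 pressed onto the hard stop; above 0.004 the jet is home.
- lever (a joint): Shut-off lever, rad: 0 off (leaning 0.5 rad towards the manifold's -x side), grows to 1.0 fully on (leaning 0.5 rad to +x). Turns about the manifold's y axis, takes about 3 N at the ball and stays where it is left.
- lever_ball (a point): Centre of the lever's black ball, 26 mm in diameter, 75 mm from the pivot (128 mm above the bench at either end of its swing, 137 mm upright).
- burnisher: Bystander: steel rod with an egg-shaped wooden handle (36 mm wide, top 130 mm above the bench), in the other rack hole. Origin at the rod's lower end.
- mallet: Bystander: wooden carver's mallet standing on its head, 92 mm wide, 225 mm tall. Origin under its centre.
- wax_jar: Bystander: glass jar, 56 mm wide, 55 mm tall. Origin under its centre.
- gouge: Bystander: carving gouge lying on the bench, 245 mm long, blade along its x axis. Origin under the front end of the handle.

How it is judged:
On the way, in this order (a step that is already met when the one before it is completed fails the run):
1. the jet stands in the fitting with the valve pin pressed at least 4 mm (home) (value of joint valve above 0.004 m and horizontal distance between jet and mouth below 0.003 m and angle between the z axis of jet and the z axis of manifold, either way round below 0.08 rad and angle between jet's own z axis and vertical below 0.08 rad), for 0.2 s.
2. after that, the lever is swung to at least 0.9 rad (value of joint lever above 0.9 rad), for 0.2 s.
At the end, for the whole second after the job is handed in: The jet stands in the fitting, its lower end within 3 mm of the fitting's axis and upright within 0.08 rad, at rest, pressing the valve pin at least 4 mm; the lever is at 0.9 rad or more (all of step 1 and value of joint lever above 0.9 rad and linear speed of jet below 0.02 m/s); the robot touches nothing.
It fails at once if the jet is pushed against the manifold or anything in its fitting too hard (over 42 N counting all contacts, the grip's squeeze of about 15 N included) (contact force between jet and manifold above 42 N).
It fails at once if a bystander (burnisher, mallet, wax jar, gouge) is moved more than 25 mm (distance of any of burnisher, mallet, wax_jar, gouge from where it was at the start of the episode above 0.025 m).
It also fails if it takes over 54 s, if anything falls off the work surface, if the arm or the gripper's body presses on something with over 40 N, if the wrist force passes 120 N, or if a joint passes its speed limit or range.

## Working session

There is one attempt and no reset: what is moved stays moved. The work goes in short steps, each a Python script; the robot and the scene stay as the last script left them, time stands still between calls to the robot, and variables do not carry over. Pictures are saved under pics/ and viewed, and the job is handed in when it is done.

```bash
ls; mkdir -p pics
cat > h.py <<'E'
import numpy as np, cv2
from bench import *
def snap(cam,fn):
    P=camera_params(cam); im=read_camera(cam)
    cv2.imwrite('pics/'+fn,im[:,:,::-1]); return P
def ray(P,px):
    K=np.array(P['K']);d=np.array(P['dist_coeffs']);T=np.array(P['camera_from_world'])
    u=cv2.undistortPoints(np.array([[px]],float),K,d)[0,0]
    R=T[:3,:3];o=-R.T@T[:3,3];v=R.T@np.array([u[0],u[1],1]);return o,v/np.linalg.norm(v)
def atz(P,px,z):
    o,v=ray(P,px);return o+v*(z-o[2])/v[2]
def tri(rs):
    A=np.zeros((3,3));b=np.zeros(3)
    for o,v in rs:
        M=np.eye(3)-np.outer(v,v);A+=M;b+=M@o
    x=np.linalg.solve(A,b);return x,[np.linalg.norm((np.eye(3)-np.outer(v,v))@(x-o)) for o,v in rs]
def proj(P,X):
    T=np.array(P['camera_from_world']);r,_=cv2.Rodrigues(T[:3,:3])
    return cv2.projectPoints(np.array([X],float),r,T[:3,3],np.array(P['K']),np.array(P['dist_coeffs']))[0][0,0]
E
python3 - <<'E'
from h import *
print(read_time_s(),read_tcp_rot(),read_finger_gap())
Ps={c:snap(c,c+'0.png') for c in ['scene','top','wrist']}
R={}
for n in ['jet_grip','mouth','lever_ball','jet','manifold','rack','burnisher','mallet','wax_jar','gouge']:
  for c in ['scene','top']:
    r=tip_of(c,n)
    print(n,c,[(np.round(q['at'],1).tolist(),round(q['confidence'],2)) for q in r[:2]])
    if r: R.setdefault(n,[]).append(ray(Ps[c],r[0]['at']))
  if len(R.get(n,[]))==2: print('   ',tri(R[n]))
print(read_time_s())
E
```

```text
pics
0.0 [ 1.93131033e-01  9.81172085e-01 -1.30671626e-03 -1.91270268e-04] 0.08547923225285203
jet_grip scene [([178.9, 203.6], 0.41)]
jet_grip top [([322.9, 199.0], 0.46)]
    (array([ 0.52621456, -0.26391443,  0.08132403]), [np.float64(0.002181057223753477), np.float64(0.002181057223753466)])
mouth scene [([286.1, 173.1], 0.69)]
mouth top [([211.4, 198.3], 0.97)]
    (array([0.52313309, 0.10728798, 0.10200003]), [np.float64(0.006518275301747588), np.float64(0.006518275301747625)])
lever_ball scene [([318.9, 158.8], 0.67)]
lever_ball top [([180.8, 203.2], 0.59), ([212.6, 200.8], 0.36)]
    (array([0.50891374, 0.21762508, 0.12186468]), [np.float64(0.005190194309846003), np.float64(0.005190194309845985)])
jet scene [([186.5, 218.3], 0.41)]
jet top [([321.1, 197.3], 0.37)]
    (array([ 0.53698933, -0.2601731 ,  0.01375358]), [np.float64(0.005750357663989654), np.float64(0.005750357663989674)])
manifold scene [([287.4, 190.9], 0.57)]
manifold top [([216.9, 202.5], 0.56)]
    (array([0.51751158, 0.10604212, 0.00327594]), [np.float64(0.0052069514472067886), np.float64(0.005206951447206757
[... 335 characters left out ...]
1080998]), [np.float64(0.005724270890310698), np.float64(0.005724270890310686)])
mallet scene [([132.5, 252.5], 0.7)]
mallet top [([367.6, 179.3], 0.56)]
    (array([ 0.60329864, -0.4398924 , -0.00880957]), [np.float64(0.002142262030309934), np.float64(0.002142262030310019)])
wax_jar scene [([252.6, 245.6], 0.82)]
wax_jar top [([263.6, 147.2], 0.54)]
    (array([ 0.71076459, -0.06839911,  0.01671035]), [np.float64(0.006038753267697368), np.float64(0.006038753267697348)])
gouge scene [([357.0, 160.4], 0.78), ([318.2, 162.3], 0.23)]
gouge top [([128.1, 223.5], 0.87)]
    (array([ 0.44094376,  0.42251622, -0.01130318]), [np.float64(0.004561032350666714), np.float64(0.0045610323506667765)])
1.15
```

```bash
python3 -c "
import cv2
for c,(x,y,w,h) in {'scene':(110,110,280,160),'top':(100,120,300,150)}.items():
  im=cv2.imread(f'pics/{c}0.png'); s=im[y:y+h,x:x+w]; s=cv2.resize(s,None,fx=2.6,fy=2.6,interpolation=2); cv2.imwrite(f'pics/{c}0z.png',s)
"
```

```text
(no output)
```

View pics/scene0z.png

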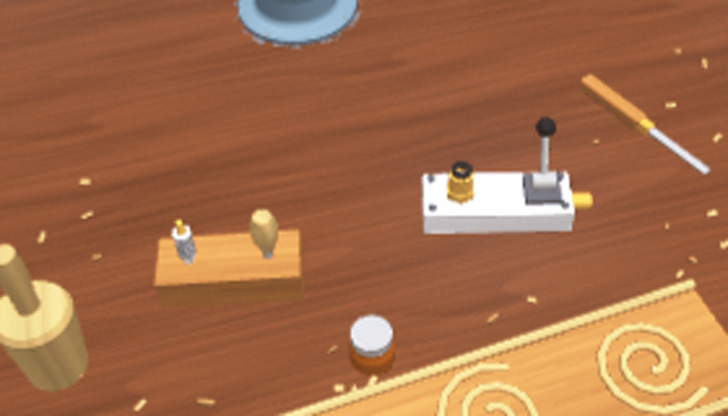

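View pics/top0z.png

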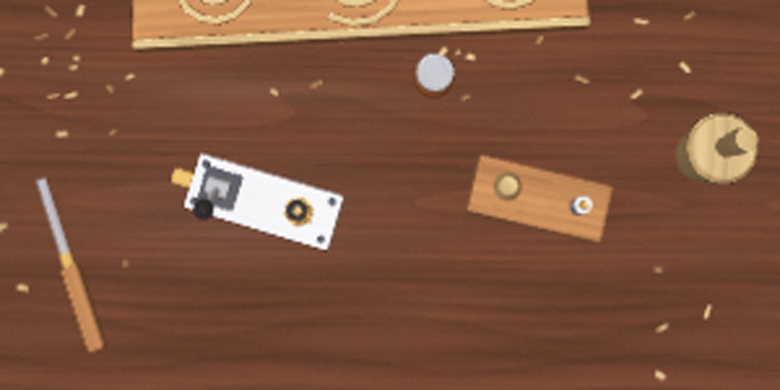

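View pics/wrist0.png

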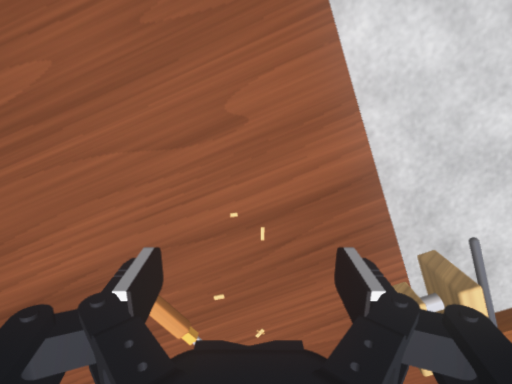

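The top and scene views show the jet in the rack's right-hand hole, near (0.526, -0.264). The burnisher is in the left hole, the fitting near (0.52, 0.107), and the lever leans to the -x side. Both blocks are yawed about -0.26 rad. Next I'll take close wrist views.

```bash
cat >> h.py <<'E'
from scipy.spatial.transform import Rotation as Rn
def down(yaw,s=1):  # tool y along s*(cos yaw,sin yaw)
    y=s*np.array([np.cos(yaw),np.sin(yaw),0]);z=np.array([0,0,-1.]);x=np.cross(y,z)
    return Rn.from_matrix(np.c_[x,y,z]).as_quat()
E
python3 - <<'E'
from h import *
P=camera_params('wrist');T=np.array(P['camera_from_world']);R=T[:3,:3];o=-R.T@T[:3,3]
Rt=Rn.from_quat(read_tcp_rot()).as_matrix()
print('cam in tool',Rt.T@(o-read_eef_pos()),'axis',Rt.T@R[2],np.array(P['K']).round(1))
for s in (1,-1):
  for p in ([.52,.107,.25],[.526,-.264,.25],[.526,-.264,.082]):
    q=inverse_kinematics(p,down(-.26,s));print(s,p,None if q is None else np.round(q,2))
E
```

```text
cam in tool [ 0.07736162 -0.00096421 -0.15119421] axis [-2.99496216e-01  1.91961795e-04  9.54097469e-01] [[296.2   0.  248.4]
 [  0.  296.2 193.8]
 [  0.    0.    1. ]]
1 [0.52, 0.107, 0.25] [-0.84  0.14  0.61  1.88 -0.09  1.15 -0.46]
1 [0.526, -0.264, 0.25] [-0.38  0.35  0.96  1.75 -0.3   1.2   0.4 ]
1 [0.526, -0.264, 0.082] [-0.21  0.54  0.76  1.88 -0.47  0.9   0.52]
-1 [0.52, 0.107, 0.25] [-0.56  0.13  0.3   1.86 -0.04  1.15  2.64]
-1 [0.526, -0.264, 0.25] [-0.6   0.61  1.39  1.76 -0.62  1.31 -2.47]
-1 [0.526, -0.264, 0.082] [-0.53  0.99  1.37  1.9  -1.06  1.23 -2.19]
```

```bash
cat > look.py <<'E'
from h import *
def views(pts,names,tag,q):
    R={n:[] for n in names}
    for i,p in enumerate(pts):
        move_ptp(p,q); pause(.25)
        P=snap('wrist',f'{tag}{i}.png')
        for n in names:
            r=tip_of('wrist',n);print(i,n,[(np.round(a['at'],1).tolist(),round(a['confidence'],2)) for a in r[:2]])
            if r: R[n].append(ray(P,r[0]['at']))
    for n in names:
        if len(R[n])>1:
            x,e=tri(R[n]);print(n,x.round(4),np.round(e,4))
    print('t',read_time_s(),read_ft_force())
E
python3 - <<'E'
from look import *
q=down(-.26)
views([[.53,.17,.26],[.47,.12,.26]],['mouth','lever_ball'],'man',q)
views([[.56,-.26,.25],[.50,-.29,.22]],['jet_grip','jet'],'jet',q)
E
```

```text
0 mouth [([252.6, 226.2], 0.6)]
0 lever_ball [([221.2, 137.1], 0.58)]
1 mouth [([293.7, 175.8], 0.77)]
1 lever_ball [([269.2, 64.3], 0.96)]
mouth [0.5173 0.104  0.0851] [0.0014 0.0014]
lever_ball [0.5149 0.2192 0.1262] [0.0001 0.0001]
t 4.2333 [-0.18054974 -0.8160335   0.50282918]
0 jet_grip [([218.4, 186.0], 0.65)]
0 jet [([225.7, 169.6], 0.6)]
1 jet_grip [([263.1, 148.8], 0.72)]
1 jet [([262.7, 139.6], 0.58)]
jet_grip [ 0.5229 -0.2636  0.0819] [0.0008 0.0008]
jet [ 5.256e-01 -2.646e-01  3.000e-04] [0.0002 0.0002]
t 6.875 [ 0.3536469   0.18375697 -1.58715397]
```

```bash
python3 -c "
import cv2,numpy as np
for a in ['man','jet']:
  im=np.hstack([cv2.imread(f'pics/{a}{i}.png') for i in (0,1)]); cv2.imwrite(f'pics/{a}s.png',cv2.resize(im,(800,300),interpolation=3))
"
```

```text
(no output)
```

View pics/man1.png

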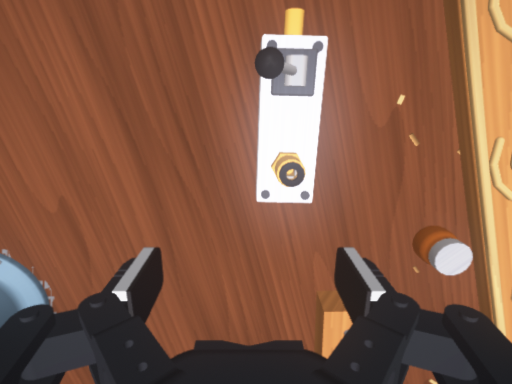

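View pics/man0.png

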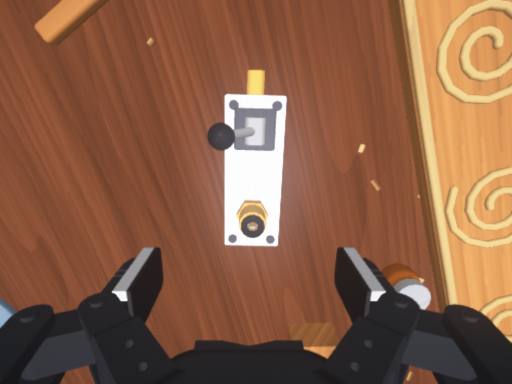

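View pics/jets.png

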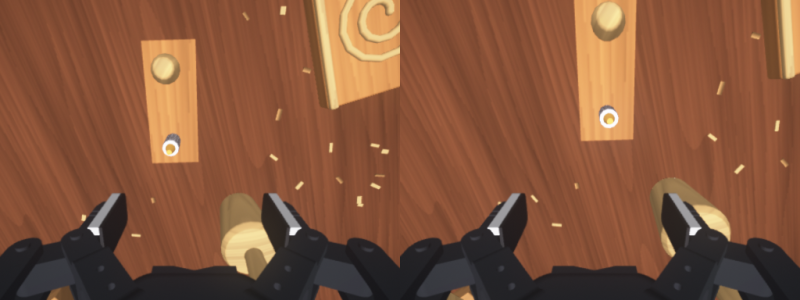

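Run:
```python
from h import *
# refine mouth/jet using known pictures; need params at those poses: move-free recompute from tool-fixed camera
P0=camera_params('wrist');T0=np.array(P0['camera_from_world'])
W=np.eye(4);W[:3,:3]=Rn.from_quat(read_tcp_rot()).as_matrix();W[:3,3]=read_eef_pos()
ct=T0@W   # camera from tool
def par(p):
    W=np.eye(4);W[:3,:3]=Rn.from_quat(down(-.26)).as_matrix();W[:3,3]=p
    return dict(P0,camera_from_world=ct@np.linalg.inv(W))
for p,px in [([.53,.17,.26],[252.6,226.2]),([.47,.12,.26],[293.7,175.8]),([.47,.12,.26],[292,174])]: print('mouth',atz(par(p),px,.09))
for p,px in [([.56,-.26,.25],[218.4,186.]),([.50,-.29,.22],[263.1,148.8])]: print('grip',atz(par(p),px,.082))
for p,px in [([.56,-.26,.25],[225.7,169.6]),([.50,-.29,.22],[262.7,139.6])]: print('jet',atz(par(p),px,.010))
print(read_ft_force(),read_time_s(),np.linalg.norm(T0@W))
```

```text
mouth [0.51714079 0.10632572 0.09      ]
mouth [0.51686425 0.10349072 0.09      ]
mouth [0.51547738 0.10599245 0.09      ]
grip [ 0.52271708 -0.26569986  0.082     ]
grip [ 0.52095918 -0.26334644  0.082     ]
jet [ 0.52625479 -0.26403181  0.01      ]
jet [ 0.52380819 -0.26407766  0.01      ]
[ 0.3536469   0.18375697 -1.58715397] 6.875 2.007134393203391
```

Run:
```python
from h import *
q=down(-.27)
move_ptp([.5235,-.2645,.17],q)
movel([.5235,-.2645,.082],speed=.08)
print(read_ft_force())
move_gripper(0.0,60)
print(read_finger_gap(),read_ft_force(),read_time_s(),read_eef_pos())
snap('wrist','g0.png')
```

```text
[ 0.48436057 -0.58556462 -0.96594941]
0.019428241765160163 [0.47864467 0.36946797 1.84023504] 9.1 [ 0.52388017 -0.26474739  0.08238457]
```

View pics/g0.png

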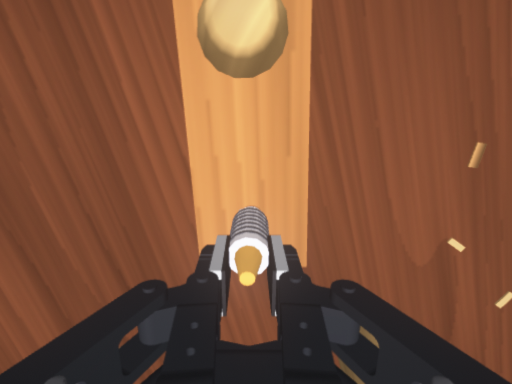

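The jet is gripped on the sleeve and centred between the pads, with the nozzle at (248, 278). I'll lift it and check the stem end.

Run:
```python
from h import *
movel([.5235,-.2645,.235],speed=.12)
print(read_finger_gap(),read_ft_force(),read_time_s())
movel([.516,.105,.235],down(-.27),speed=.25)
pause(.2)
P=snap('wrist','h0.png'); W=Rn.from_quat(read_tcp_rot()).as_matrix();o=read_eef_pos()
print(o,read_ft_force(),proj(P,o+W@[0,0,.072]),'mouth px',proj(P,[.5165,.105,.09]))
for n in ['jet','mouth','jet_grip']: print(n,tip_of('wrist',n)[:2])
print(read_finger_gap(),read_time_s())
```

```text
0.019483034283751203 [ 0.26881434  0.21225244 -1.33775303] 10.575
[0.51606864 0.10404475 0.23506513] [-0.46494279  0.0833243  -2.00716075] [249.47647594 200.33478504] mouth px [249.36688391 176.71857235]
jet [{'at': [249.5, 196.4], 'confidence': 0.9}]
mouth [{'at': [248.4, 176.9], 'confidence': 0.95}]
jet_grip [{'at': [248.1, 239.5], 'confidence': 0.74}]
0.019005906816283544 12.6
```

View pics/h0.png

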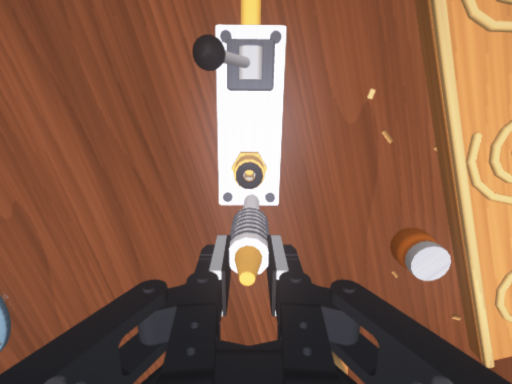

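Run:
```python
from h import *
movel([.516,.105,.172],down(-.28),speed=.15)
pause(.3)
P=snap('wrist','h1.png'); W=Rn.from_quat(read_tcp_rot()).as_matrix();o=read_eef_pos()
print(o,read_ft_force(),'tip',proj(P,o+W@[0,0,.072]),'nozz',proj(P,o+W@[0,0,-.041]),'mouth px',proj(P,[.5165,.105,.09]))
for n in ['jet','mouth','jet_grip']: print(n,tip_of('wrist',n)[:2])
S=snap('scene','h1s.png')
print('scene tip',proj(S,o+W@[0,0,.072]),'nozz',proj(S,o+W@[0,0,-.041]),'mouth px',proj(S,[.5165,.105,.09]))
T=snap('top','h1t.png')
print(read_time_s())
im=cv2.imread('pics/h1.png');cv2.imwrite('pics/h1z.png',cv2.resize(im[130:310,150:350],(780,702//1),interpolation=2)[:600])
im=cv2.imread('pics/h1s.png');cv2.imwrite('pics/h1sz.png',cv2.resize(im[120:200,250:350],(750,600),interpolation=2))
```

```text
[0.51650094 0.10523013 0.17267779] [ 0.52197695  0.50131854 -2.04291827] tip [249.32784768 200.68965396] nozz [250.28099069 284.74974769] mouth px [249.26799859 196.92028584]
jet [{'at': [251.5, 197.4], 'confidence': 0.67}]
mouth [{'at': [248.2, 195.3], 'confidence': 0.9}]
jet_grip [{'at': [248.8, 237.2], 'confidence': 0.62}]
scene tip [286.7981067  172.03060754] nozz [288.2643822  147.25901185] mouth px [286.57886397 174.19897891]
13.7667
```

View pics/h1z.png

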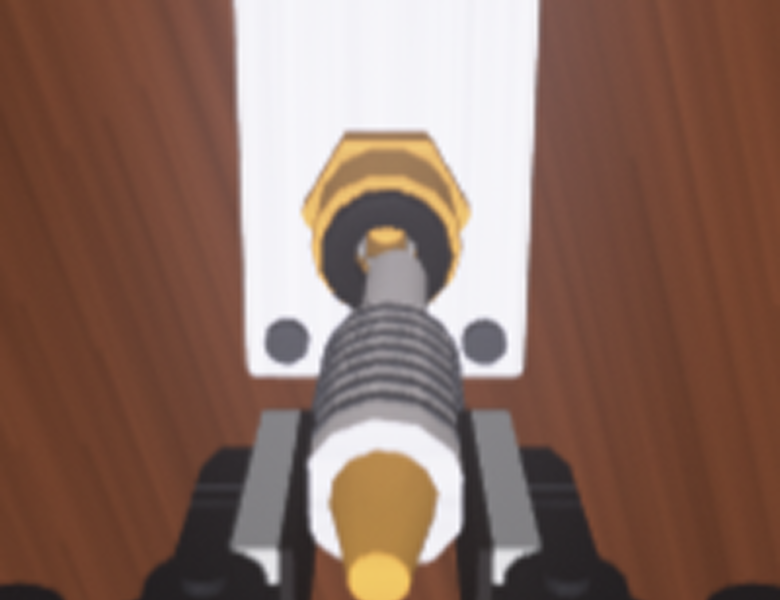

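View pics/h1sz.png

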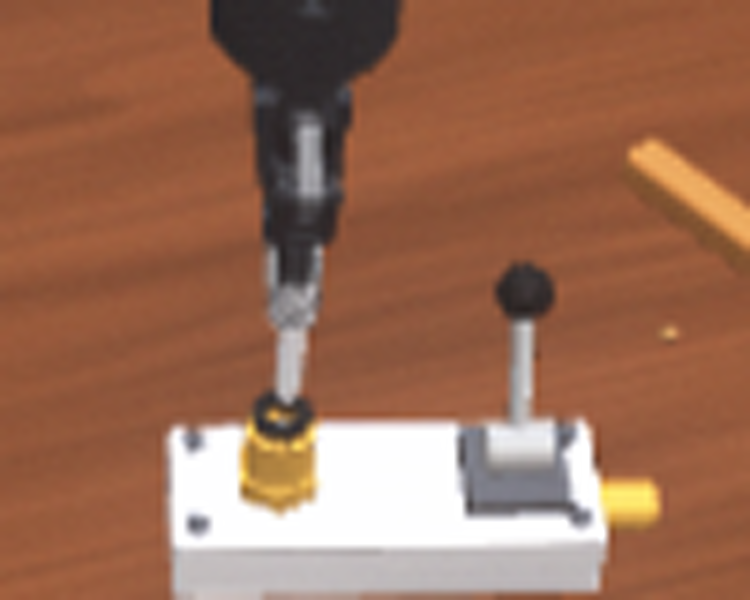

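Run:
```python
from h import *
movel([.5143,.1048,.1655],down(-.28),speed=.05)
pause(.4)
P=snap('wrist','h2.png'); W=Rn.from_quat(read_tcp_rot()).as_matrix();o=read_eef_pos()
print(o,read_ft_force(),'tip',proj(P,o+W@[0,0,.072]),'drop',proj(P,o+W@[0,0,o[2]-.09]),W[:,2])
for n in ['jet','mouth']: print(n,tip_of('wrist',n)[:2])
print(read_time_s())
im=cv2.imread('pics/h2.png');cv2.imwrite('pics/h2z.png',cv2.resize(im[160:260,190:310],(720,600),interpolation=2))
```

```text
[0.51440512 0.10481358 0.1655845 ] [ 0.82450594 -0.18370371 -0.7037151 ] tip [249.59957987 200.69778027] drop [249.58123955 199.27239682] [ 2.10823021e-04  7.02432436e-05 -9.99999975e-01]
jet [{'at': [250.2, 196.4], 'confidence': 0.98}]
mouth [{'at': [246.4, 197.9], 'confidence': 0.91}, {'at': [251.7, 173.2], 'confidence': 0.45}]
14.6
```

View pics/h2z.png

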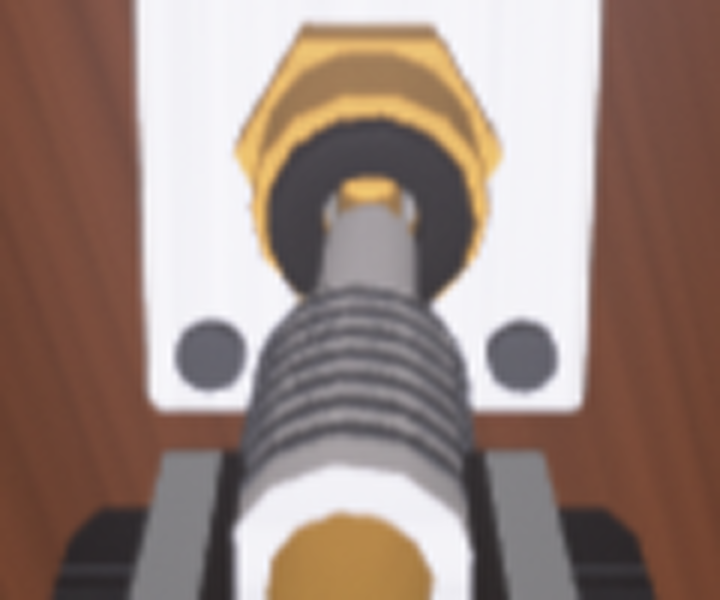

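Tip and bore are now concentric, both at column ~370 of the zoomed picture. Next I'll insert in small steps while watching the force.

```bash
cat > ins.py <<'E'
from h import *
q=down(-.28)
def run(z0,z1,dz,lim,sp=.02,x=.5143,y=.1048):
    z=z0
    while z>z1:
        z-=dz; movel([x,y,z],q,speed=sp)
        f=read_ft_force();p=read_eef_pos()
        print('%.4f z%.4f depth %.1f F %s xy %.4f %.4f t%.2f'%(z,p[2],(.162-p[2])*1e3,np.round(f,1),p[0],p[1],read_time_s()))
        if f[2]>lim or np.hypot(f[0],f[1])>12: print('STOP');break
    return z
E
python3 - <<'E'
from ins import *
run(.1655,.147,.003,6)
E
```

```text
0.1625 z0.1622 depth -0.2 F [-0.  -0.1 -1.9] xy 0.5141 0.1048 t14.90
0.1595 z0.1593 depth 2.7 F [-0.5 -0.3 -2.2] xy 0.5141 0.1047 t15.20
0.1565 z0.1563 depth 5.7 F [-0.1  0.6 -0.7] xy 0.5141 0.1047 t15.50
0.1535 z0.1533 depth 8.7 F [-0.7 -0.4 -2.3] xy 0.5142 0.1047 t15.80
0.1505 z0.1503 depth 11.7 F [ 0.4  0.3 -1.3] xy 0.5142 0.1047 t16.10
0.1475 z0.1474 depth 14.6 F [ 0.2 -0.3 -1.6] xy 0.5142 0.1047 t16.40
0.1445 z0.1443 depth 17.7 F [ 0.9 -1.7 -0.9] xy 0.5142 0.1047 t16.70
```

Run:
```python
from ins import *
z=run(.1445,.135,.0015,14,.015)
run(z,.116,.001,14,.012)
```

```text
0.1430 z0.1430 depth 19.0 F [-0.1 -0.4 -1.2] xy 0.5144 0.1046 t16.95
0.1415 z0.1415 depth 20.5 F [ 0.9 -1.3 -1.8] xy 0.5146 0.1047 t17.20
0.1400 z0.1397 depth 22.3 F [ 1.6 -0.5 -2.6] xy 0.5143 0.1047 t17.45
0.1385 z0.1381 depth 23.9 F [ 1.5 -1.2 -4.3] xy 0.5141 0.1046 t17.70
0.1370 z0.1368 depth 25.2 F [ 1.9 -1.7 -3.7] xy 0.5145 0.1047 t17.95
0.1355 z0.1359 depth 26.1 F [ 0.1 -1.6  0.7] xy 0.5148 0.1049 t18.20
0.1340 z0.1344 depth 27.6 F [ 1.  -0.6  2.9] xy 0.5149 0.1049 t18.45
0.1330 z0.1333 depth 28.7 F [ 1.  -0.8  4.2] xy 0.5148 0.1048 t18.70
0.1320 z0.1323 depth 29.7 F [ 0.1 -0.7  4.1] xy 0.5147 0.1048 t18.95
0.1310 z0.1312 depth 30.8 F [ 0.8 -0.9  5.5] xy 0.5147 0.1048 t19.20
0.1300 z0.1302 depth 31.8 F [ 0.6 -0.5  5.1] xy 0.5147 0.1048 t19.45
0.1290 z0.1293 depth 32.7 F [ 0.8 -0.3  5. ] xy 0.5147 0.1047 t19.70
0.1280 z0.1283 depth 33.7 F [ 1.  -0.7  6.2] xy 0.5148 0.1048 t19.95
0.1270 z0.1274 depth 34.6 F [ 1.6 -1.5  6.5] xy 0.5148 0.1047 t20.20
0.1260 z0.1267 depth 35.3 F [ 0.9 -0.7  8.8] xy 0.5149 0.1048 t20.45
0.1250 z0.1266 depth 35.4 F [-0.8 -1.  14. ] xy 0.5152 0.1050 t20.70
0.1240 z0.1264 depth 35.6 F [-2.9 -1.3 18.6] xy 0.5156 0.1050 t20.95
STOP
```

Firm stop: the TCP stalled at 0.1266 while the force climbed to ~20 N net. I'll unload to about zero and then release.

Run:
```python
from ins import *
print(read_ft_force(),read_eef_pos())
movel([.5148,.1048,.1260],q,speed=.02);pause(.2)
print(read_ft_force(),read_eef_pos(),read_finger_gap())
move_gripper(.085)
print(read_ft_force(),read_finger_gap(),read_time_s())
movel([.5148,.1048,.24],speed=.12);pause(.2)
P=snap('wrist','r0.png')
for n in ['jet_grip','jet','mouth','lever_ball']: print(n,tip_of('wrist',n)[:2])
S=snap('scene','r0s.png')
for z in (.120,.124,.128): print(z,proj(P,[.5155,.1055,z+.0]),proj(S,[.5155,.1055,z]))
print('scene grip',tip_of('scene','jet_grip'))
im=cv2.imread('pics/r0s.png');cv2.imwrite('pics/r0sz.png',cv2.resize(im[110:210,240:360],(720,600),interpolation=2))
print(read_time_s())
```

```text
[-2.86969765 -1.2879537  18.64824051] [0.51562454 0.10504279 0.12643032]
[-0.15486131 -1.34022967 10.41413936] [0.51511734 0.1048959  0.12676919] 0.019229876450432774
[ 0.35995301 -0.25614882 -0.5016176 ] 0.08536930851857362 22.05
jet_grip [{'at': [251.0, 184.0], 'confidence': 0.59}]
jet [{'at': [252.7, 166.9], 'confidence': 0.82}]
mouth [{'at': [248.9, 172.7], 'confidence': 0.7}]
lever_ball [{'at': [212.0, 55.7], 'confidence': 0.88}]
0.12 [250.50009487 183.37843678] [286.99102742 167.80354537]
0.124 [250.52608505 184.5186762 ] [287.04186292 166.96535481]
0.128 [250.55280354 185.6908032 ] [287.09294866 166.12308592]
scene grip [{'at': [290.9, 167.8], 'confidence': 0.47}]
23.7
```

View pics/r0.png

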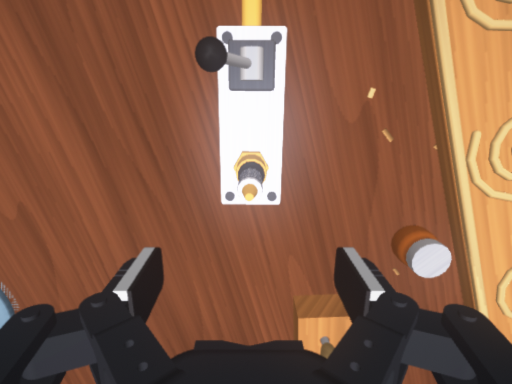

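View pics/r0sz.png

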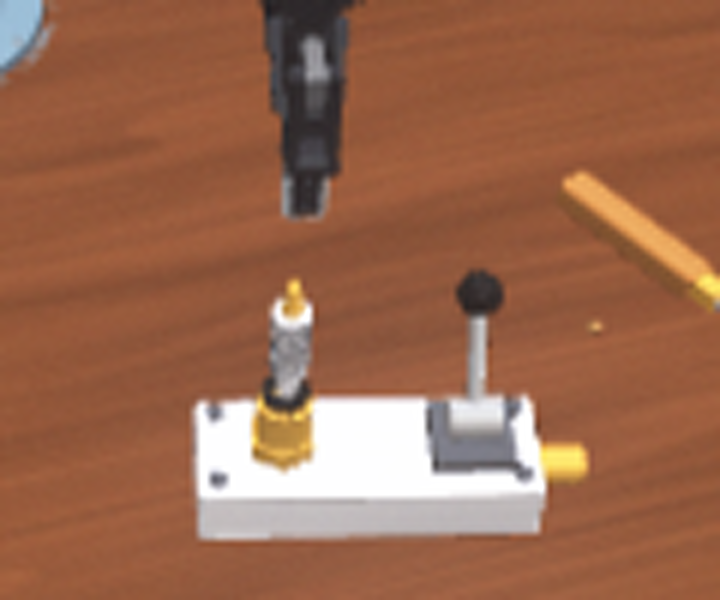

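The jet stands upright and held in the fitting. Opening the pads could have lifted it a little, so I'll feel for its top with shut fingers and press gently to confirm it is still on the stop.

Run:
```python
from ins import *
move_gripper(0.0,30)
movel([.515,.105,.195],q,speed=.12);pause(.1)
print(read_finger_gap(),read_ft_force(),read_eef_pos(),read_time_s())
z=run(.195,.180,.0015,8,.02,.515,.105)
```

```text
-0.00025203293932319184 [0.00840328 0.04309529 0.12840835] [0.51578806 0.10490968 0.19581143] 25.0917
0.1935 z0.1939 depth -31.9 F [ 1.  -0.2 -1. ] xy 0.5153 0.1051 t25.34
0.1920 z0.1919 depth -29.9 F [ 0.3  0.1 -0.5] xy 0.5149 0.1050 t25.59
0.1905 z0.1904 depth -28.4 F [-0.2 -0.1 -0.4] xy 0.5149 0.1050 t25.84
0.1890 z0.1889 depth -26.9 F [ 0.7  1.2 -0.2] xy 0.5149 0.1050 t26.09
0.1875 z0.1874 depth -25.4 F [-1.1  0.4 -0.7] xy 0.5149 0.1050 t26.34
0.1860 z0.1859 depth -23.9 F [-0.3  0.4 -0.2] xy 0.5149 0.1050 t26.59
0.1845 z0.1844 depth -22.4 F [0.1 0.5 0.1] xy 0.5149 0.1050 t26.84
0.1830 z0.1829 depth -20.9 F [0.6 1.5 0. ] xy 0.5149 0.1050 t27.09
0.1815 z0.1814 depth -19.4 F [0.2 0.4 0. ] xy 0.5149 0.1050 t27.34
0.1800 z0.1799 depth -17.9 F [-0.8 -0.4  0.2] xy 0.5149 0.1050 t27.59
```

Run:
```python
from h import *
P=snap('wrist','c0.png');S=snap('scene','c0s.png')
print(read_ft_force(),read_eef_pos(),proj(P,read_eef_pos()+[0,0,-.019]),proj(P,[.5155,.105,.1675]))
im=cv2.imread('pics/c0s.png');cv2.imwrite('pics/c0sz.png',cv2.resize(im[110:210,240:360],(720,600),interpolation=2))
im=cv2.imread('pics/c0.png');cv2.imwrite('pics/c0z.png',cv2.resize(im[160:310,160:340],(720,600),interpolation=2))
```

```text
[0.53381272 0.52736824 0.00543514] [0.5150152  0.10497939 0.17999691] [250.14120159 227.97528883] [250.96606644 232.15226356]
```

View pics/c0z.png

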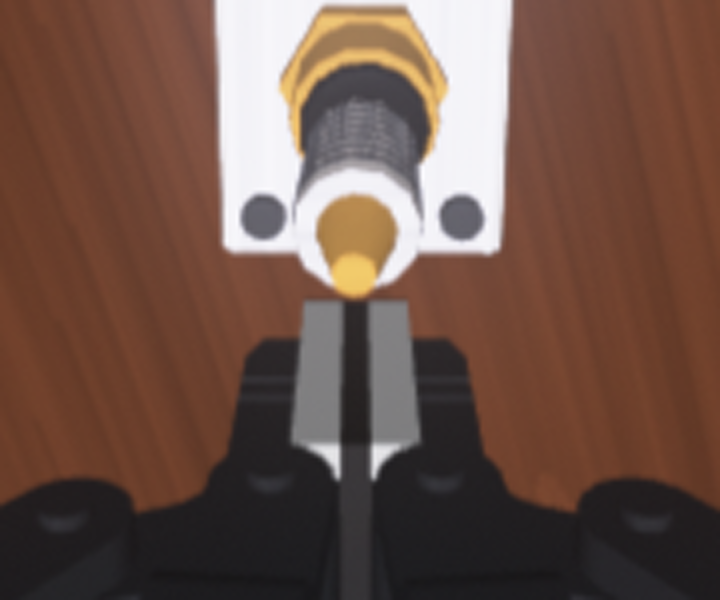

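View pics/c0sz.png

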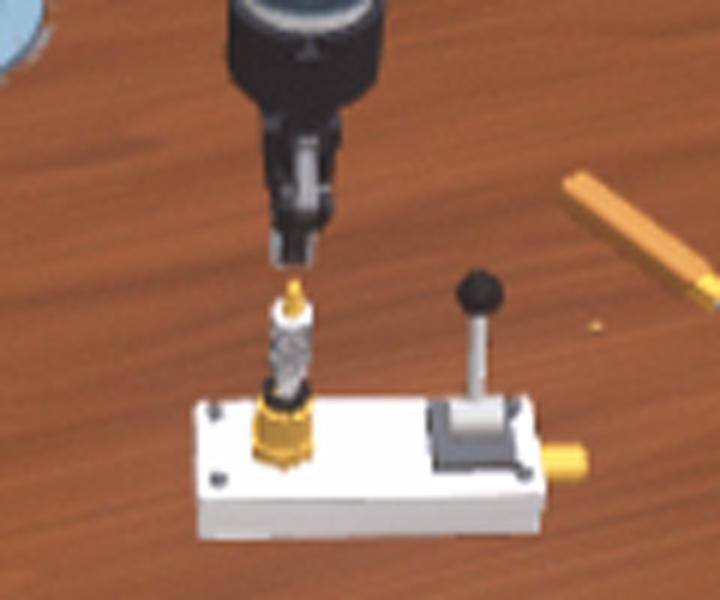

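Run:
```python
from ins import *
z=run(.180,.168,.001,9,.02,.515,.105)
```

```text
0.1790 z0.1789 depth -16.9 F [-0.4  0.8 -0.3] xy 0.5150 0.1050 t27.94
0.1780 z0.1779 depth -15.9 F [ 0.4  0.2 -0.7] xy 0.5149 0.1050 t28.19
0.1770 z0.1769 depth -14.9 F [-0.1  0.9  0.8] xy 0.5149 0.1050 t28.44
0.1760 z0.1759 depth -13.9 F [ 0.1  0.4 -0.5] xy 0.5149 0.1050 t28.69
0.1750 z0.1749 depth -12.9 F [ 0.5  0.6 -1.2] xy 0.5149 0.1050 t28.94
0.1740 z0.1739 depth -11.9 F [-0.4 -0.1 -0.1] xy 0.5149 0.1050 t29.19
0.1730 z0.1729 depth -10.9 F [ 0.5 -0.1  1.1] xy 0.5149 0.1050 t29.44
0.1720 z0.1719 depth -9.9 F [ 0.4 -0.4 -0.1] xy 0.5149 0.1050 t29.69
0.1710 z0.1709 depth -8.9 F [-0.3 -0.2  0.2] xy 0.5149 0.1050 t29.94
0.1700 z0.1699 depth -7.9 F [-0.3  0.7  0. ] xy 0.5150 0.1050 t30.19
0.1690 z0.1689 depth -6.9 F [-0.1  0.1 -0.5] xy 0.5149 0.1050 t30.44
0.1680 z0.1679 depth -5.9 F [-0.1  0.4 -0.4] xy 0.5149 0.1050 t30.69
```

Run:
```python
from h import *
P=snap('wrist','c1.png');S=snap('scene','c1s.png')
a=cv2.resize(cv2.imread('pics/c1s.png')[110:210,240:340],(400,400),interpolation=2)
b=cv2.resize(cv2.imread('pics/c1.png')[170:320,170:320],(400,400),interpolation=2)
cv2.imwrite('pics/c1z.png',np.hstack([a,b]))
```

```text
(no output)
```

View pics/c1z.png

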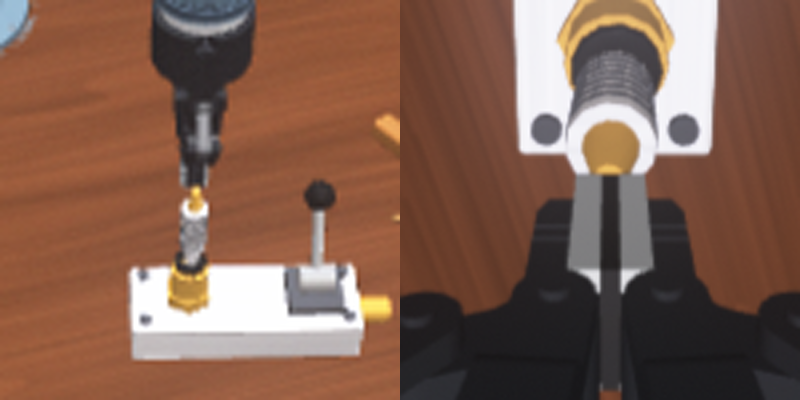

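Run:
```python
from h import *
P=camera_params('wrist');W=Rn.from_quat(read_tcp_rot()).as_matrix();o=np.array(read_eef_pos())
for x in (0,.011):
  for z in (-.03,-.02,-.01,0,.01,.019): print(x,z,proj(P,o+W@[x,0,z]).round(1))
S=camera_params('scene')
for dz in (0,-.019):print('scene',dz,proj(S,o+[0,0,dz]))
for z in (.1595,.1675,.18): print('nozz',z,proj(S,[.5155,.105,z]),proj(P,[.5155,.105,z]))
P=dict(P)
```

```text
0 -0.03 [250.5 270.9]
0 -0.02 [250.3 259.9]
0 -0.01 [250.2 250.2]
0 0 [250.1 241.7]
0 0.01 [250.  234.1]
0 0.019 [249.9 227.9]
0.011 -0.03 [250.5 249.7]
0.011 -0.02 [250.3 239.8]
0.011 -0.01 [250.2 231.2]
0.011 0 [250.1 223.6]
0.011 0.01 [250.  216.9]
0.011 0.019 [249.9 211.4]
scene 0 [287.42027811 157.39925454]
scene -0.019 [287.16998472 161.56291944]
nozz 0.1595 [287.35998318 159.37707666] [250.86678751 234.99072337]
nozz 0.1675 [287.46632282 157.61308032] [250.98334226 241.10741086]
nozz 0.18 [287.63464551 154.82131696] [251.1885738 251.8740494]
```

Run:
```python
from ins import *
z=run(.168,.156,.001,9,.02,.515,.105)
P=snap('wrist','c2.png');S=snap('scene','c2s.png')
a=cv2.resize(cv2.imread('pics/c2s.png')[110:210,240:340],(400,400),interpolation=2)
b=cv2.resize(cv2.imread('pics/c2.png')[170:320,170:320],(400,400),interpolation=2)
cv2.imwrite('pics/c2z.png',np.hstack([a,b]))
```

```text
0.1670 z0.1669 depth -4.9 F [ 0.1 -0.1 -0.3] xy 0.5149 0.1050 t31.04
0.1660 z0.1659 depth -3.9 F [-0.1  0.3 -0.1] xy 0.5149 0.1050 t31.29
0.1650 z0.1649 depth -2.9 F [-0.4  0.1 -0.6] xy 0.5149 0.1050 t31.54
0.1640 z0.1639 depth -1.9 F [ 0.4 -0.5  0.5] xy 0.5150 0.1050 t31.79
0.1630 z0.1629 depth -0.9 F [0.3 0.3 0.2] xy 0.5149 0.1050 t32.04
0.1620 z0.1619 depth 0.1 F [ 0.4 -0.6 -0.3] xy 0.5149 0.1050 t32.29
0.1610 z0.1609 depth 1.1 F [ 0.1 -0.5 -0.3] xy 0.5149 0.1050 t32.54
0.1600 z0.1599 depth 2.1 F [-1.1  0.1  0.8] xy 0.5149 0.1050 t32.79
0.1590 z0.1589 depth 3.1 F [-0.3  0.1 -0.3] xy 0.5149 0.1050 t33.04
0.1580 z0.1580 depth 4.0 F [ 0.3 -0.1 -0.1] xy 0.5151 0.1050 t33.29
0.1570 z0.1578 depth 4.2 F [ 0.4 -0.1  5. ] xy 0.5159 0.1051 t33.54
0.1560 z0.1576 depth 4.4 F [-0.3 -0.1  7.7] xy 0.5168 0.1050 t33.79
```

View pics/c2z.png

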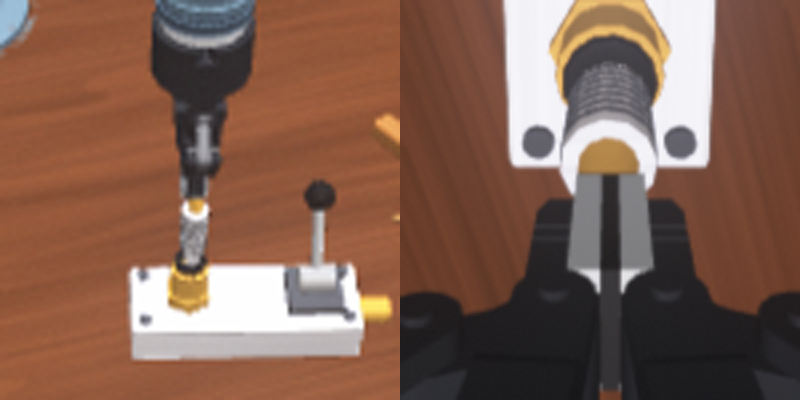

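Run:
```python
from ins import *
z=run(.156,.1535,.0008,14,.02,.515,.105)
movel([.515,.105,.24],speed=.2)
print(read_ft_force(),read_time_s())
S=snap('scene','d0s.png');P=snap('wrist','d0.png')
a=cv2.resize(cv2.imread('pics/d0s.png')[110:210,240:340],(400,400),interpolation=2)
b=cv2.resize(cv2.imread('pics/d0.png')[0:250,120:370],(400,400),interpolation=2)
cv2.imwrite('pics/d0z.png',np.hstack([a,b]))
for y in (-.2,-.28): 
  for p in ([.47,.225,.2],[.47,.225,.128],[.58,.205,.128]): 
    r=inverse_kinematics(p,down(y)); print(None if r is None else np.round(r,2))
```

```text
0.1552 z0.1575 depth 4.5 F [-0.2 -1.  11.5] xy 0.5176 0.1050 t34.14
0.1544 z0.1574 depth 4.6 F [-0.5 -0.5 14.9] xy 0.5182 0.1050 t34.39
STOP
[ 0.50902228 -0.38891948 -0.09224967] 34.9667
[-1.59  0.37  1.27  1.97 -0.4   1.1  -0.34]
[-1.46  0.47  1.13  2.03 -0.52  0.97 -0.26]
[-1.13  0.6   0.96  1.8  -0.57  1.05 -0.15]
[-1.6   0.38  1.29  1.97 -0.42  1.1  -0.41]
[-1.47  0.48  1.15  2.03 -0.53  0.98 -0.33]
[-1.14  0.61  0.99  1.8  -0.58  1.05 -0.22]
```

View pics/d0z.png

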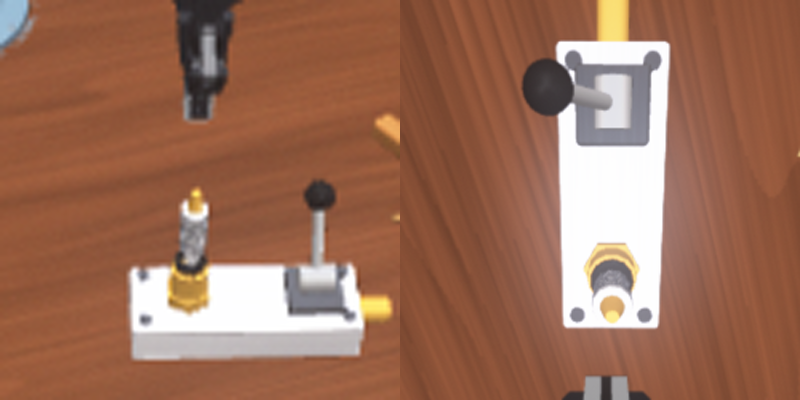

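The stop stayed rigid at 15 N, with under 0.5 mm of travel, so the jet is home. Next is the lever.

Run:
```python
from ins import *
yw=-.28;xa=np.array([np.cos(yw),np.sin(yw),0]);b=np.array([.5454,.2107,0]);q=down(yw)
pt=lambda m,z:(b+xa*m+[0,0,z]).tolist()
move_ptp(pt(-.08,.21),q)
movel(pt(-.08,.112),q,speed=.15);pause(.1)
print(read_ft_force(),read_eef_pos(),read_time_s())
for m in [-.06,-.04,-.02,-.01,0,.005,.01,.014,.018]:
    movel(pt(m,.112),q,speed=.06);f=np.array(read_ft_force())
    print(m,f.round(1),round(float((np.array(read_eef_pos())-b)@xa),4),round(read_time_s(),2))
    if -(f@xa)>12 or abs(f[2])>12: print('STOP');break
S=snap('scene','l0s.png');P=snap('wrist','l0.png')
a=cv2.resize(cv2.imread('pics/l0s.png')[110:210,240:340],(400,400),interpolation=2)
b=cv2.resize(cv2.imread('pics/l0.png')[100:350,120:370],(400,400),interpolation=2)
cv2.imwrite('pics/l0z.png',np.hstack([a,b]))
```

```text
[0.27057213 0.51468711 1.09300436] [0.46975772 0.23298708 0.11322029] 36.5833
-0.06 [ 0.4 -0.2 -0. ] -0.0597 37.07
-0.04 [-3.7  1.4  2.3] -0.0409 37.55
-0.02 [-0.  -0.4 -1.4] -0.0189 38.03
-0.01 [-0.7 -0.7 -0.9] -0.0095 38.35
0 [-0.9 -0.2 -1. ] 0.0004 38.67
0.005 [-1.4  0.3 -1. ] 0.0052 38.92
0.01 [-1.9  0.8 -1.8] 0.0104 39.17
0.014 [-5.4  1.6  0.6] 0.0132 39.42
0.018 [-10.7   3.    6.2] 0.0135 39.67
```

View pics/l0z.png

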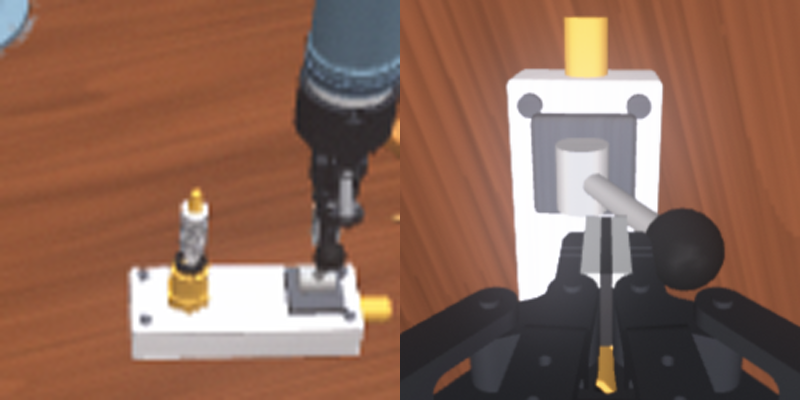

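Run:
```python
from ins import *
yw=-.28;xa=np.array([np.cos(yw),np.sin(yw),0]);b=np.array([.5454,.2107,0]);q=down(yw)
pt=lambda m,z:(b+xa*m+[0,0,z]).tolist()
movel(pt(-.03,.112),q,speed=.12)
movel(pt(-.03,.25),q,speed=.2)
R=[]
for i,p in enumerate([[.51,.18,.26],[.47,.14,.26]]):
    movel(p,q,speed=.25);pause(.2)
    P=snap('wrist',f'e{i}.png');r=tip_of('wrist','lever_ball');print(r[:2])
    if r:R.append(ray(P,r[0]['at']))
if len(R)>1:
    x,e=tri(R);print(x,e,'ball along x',(x-b)@xa)
S=snap('scene','es.png')
print(read_time_s(),read_ft_force())
a=cv2.resize(cv2.imread('pics/es.png')[110:210,240:340],(400,400),interpolation=2)
c=cv2.resize(cv2.imread('pics/e0.png')[0:300,100:400],(400,400),interpolation=2)
cv2.imwrite('pics/ez.png',np.hstack([a,c]))
```

```text
[{'at': [318.6, 142.0], 'confidence': 0.85}]
[{'at': [349.5, 88.5], 'confidence': 0.56}]
[0.58483765 0.19797737 0.11670318] [np.float64(0.00017318632444501573), np.float64(0.0001731863244449961)] ball along x 0.041417736417625785
42.65 [ 0.31943953  0.72884224 -0.19921754]
```

View pics/ez.png

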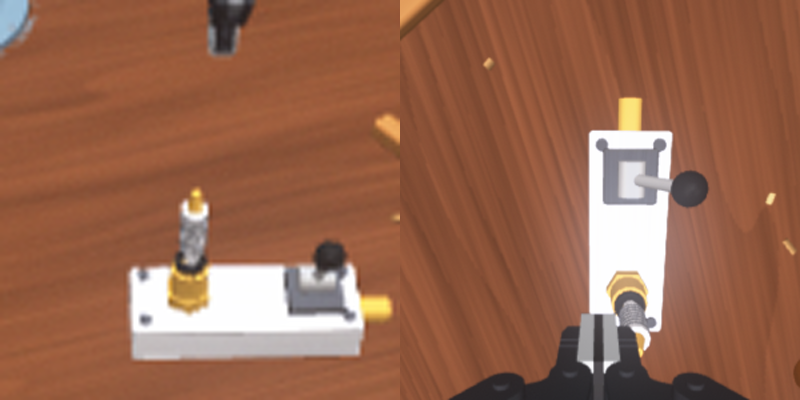

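```bash
python3 -c "
from bench import *
print(read_eef_pos());sign_off();print(read_time_s())"
```

```text
[0.47041753 0.14018194 0.26020067]
the job is handed in; nothing more can be done
the job is handed in; nothing more can be done
```

The jet is in the fitting, pressed to its stop and let go, and the shut-off lever is swung fully over. I handed the job in after 42.65 s of the 54 s allowed, with the gripper clear of everything. No verdict was reported.

- **Jet:** While pushing in, it stopped hard about 35 mm below the mouth, with about 20 N on it. That is within the expected 32–44 mm and below the 25 N damage limit. After letting go, I pressed on its top with shut fingers to about 15 N. It moved less than 0.5 mm, so it was still on the stop. In the last pictures it stands upright.
- **Lever:** It reached a firm stop at about 11 N. Two wrist views then put the ball 41 mm to the +x side, where fully on should be about 36 mm.
- **Bystanders:** No unexpected contact forces showed while moving. I did not measure the burnisher, mallet, wax jar and gouge again at the end.

Checks that disagreed:
- **Finger contact:** The shut fingers met the jet's top about 29 mm lower than the stated fingertip length predicts. Both pictures also showed the shut fingertips sitting higher than that length implies. I relied on the hard stop, not on this height, to judge the jet home.
- **Grip force:** The push from the fitting's grip showed up a few mm deeper than stated, at about 25–28 mm instead of 19–25 mm. The depth figure is therefore probably a few mm off.
- **Ball height:** The wrist views gave 117 mm for the lever ball, against the stated 128 mm.

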